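Take the red key off its barbed hook

TASK

Two cupboard keys hang on barbed hooks. Take the red-headed key off its hook without forcing it: raise it, tilt it and back its slot out over the upturned barb; then lay it flat on the blue notebook, letting it touch the notebook before you let go. Leave the blue-headed key hanging where it is.

Things in the scene. Friction and masses are not known exactly. Their poses are not given: they have to be found in the camera images.
- red_key: Red-headed key, 8 mm thick, hung blade down on red_stand's prong. Origin: centre of its 22 mm square slot, now 7.5 mm below the prong axis, 18-32 mm short of the bend. x: through the slot, now along the stand's +x; z: up to the head. Head 46 wide from z -27 to 21 mm; above it a grip tab 30 wide, 8 thick (x), up to z 57: pinch it from above. Steel blade 12 x 5 down to z -67. About 80 g.
- red_stand: Fixed wire hook, 7 mm bar. Origin: post foot, on the worktop; x: where the hook points; z up. Level prong, axis 120 mm high, to x 60, then a barb 22 mm long rising 60 deg towards +x (top x 71, z 142). An upright key cannot pass. Raise it till the bar is mid-slot, slide to the bend, tilt 20-50 deg (blade out to +x, head back over the prong), move along the barb. Base x -35..85, y +-38, 12 high.
- notebook: Blue notebook, 210 (own x) x 152 (own y) x 14 mm, lying flat on the worktop and fixed. Origin: centre of its underside; its top is at z = 14 mm.
- blue_key: The other key, same shape and frame as red_key but with a blue head, hanging on an identical stand; it must stay there. The two stands may change places.
Things that resemble listed ones, but are neither listed nor needed, are in the scene too. There is more than one size of the red_key; the one meant has the size given above.

How it is judged:
By the outcome, as a careful person would: the job done as asked, in the order asked, and still so for the second after the job is handed in, with the robot touching nothing.
It also fails if it takes over 48 s, if anything falls off the work surface, if the arm or the gripper's body presses on something with over 40 N, if the wrist force passes 120 N, or if a joint passes its speed limit or range.

ROBOT

A 6-joint arm with a two-finger parallel gripper is mounted at the origin on a cart in front of the work surface, level with it; the furniture and walls round the work are solid. World frame = base frame: x ahead of the robot, y to its left, z up, the work surface at z = 0. Lengths are in m, angles in degrees, forces in N, time in s.
With the tool pointing down it reaches from about 0.3 to 0.75 m from the base axis. Payload 8.5 kg.
Tool frame: the origin (TCP) lies midway between the tips of the shut fingers; the grasp point (between the pads) lies 19 mm behind it; z points along the fingers, y is the line along which they close (so a half turn about z gives the same grasp; the last joint's range is limited). The gripper opens to 85 mm and grips with 20 to 120 N. Pads are 22 mm wide; open, the fingers measure 114 mm over their backs; the gripper's body (76 mm by 85 mm) begins 54 mm behind the grasp point. The pads swing forward as they close: fully open they stand 13 mm farther back than shut.
Start: joints at [25.651, 21.807, 74.336, -0, 83.858, -12.336], TCP at [0.433, 0.339, 0.231] pointing down, gripper open.
Joint ranges: [-178.18, 178.18], [-50.72, 133.34], [12.68, 142.11], [-81.47, 261.47], [9.98, 163.14], [-165.26, 165.26]. Speed limits (degrees/s): [136.94, 136.94, 180, 180, 180, 180].

INTERFACE

Orientations are given as a 3x3 rotation matrix whose columns are the frame's x, y, z axes.
In Python, from rig import monitor, optics, close_job, models gives the robot as it stands.
- The arm moves only by the tool step_arm, never from a script. Its arguments are lists of equal length, an entry for each row: "fingers": the closure, from -1 (fully open) to 1 (shut); "travel": the shift along the tool's x, y, z scaled (see below), a list of three; "twist": the turn about the tool's z scaled (see below). In form: {"fingers": [fingers, ...], "travel": [[tx, ty, tz], ...], "twist": [twist, ...]}. A call has 1 to 10 rows; each row shifts and turns the commanded pose from where the row before left it, along the tool's axes as they then stand; what a row does not reach is not made up. The controller multiplies each number of a shift by 100 mm and each number of a turn by pi rad. A row lasts 1/8 s, in which the tool goes at most 62.5 mm and 10.7 degrees, less where a joint would pass 70% of its speed; a pose out of reach is approached as far as the arm can. A call with a number of a shift or a turn outside -1 to 1 is refused whole. A call with a gripper value outside its range is refused whole. The fingers move at their own pace and stop on an object; "force" is the grip in N (left out, the last holds). Time passes only in rows, so rows that do not move let the fingers close. It gives the time, the measured TCP pose, the force, the opening and the grip force at its end, in the units of the state.
- monitor.observe(): the state, without advancing time (a new reading comes with each control period).
- optics.get_image(name): name is "side" or "top"; returns (picture, depth): 420x560x3 uint8, blue, green, red; 420x560 float32, m along the optical axis (not along the pixel's ray), 0 where there is no reading.
- optics.get_calibration(name): a dict with "vertical_fov" (degrees; the focal length in pixels is half the picture's height over the tangent of half this angle, whatever the lens; pixels are square), "cx", "cy" (the principal point, pixels), "world_from_camera" (4x4, takes a point from camera to world coordinates). Camera axes: x right, y up, looking along -z (the intrinsics and any distortion apply to the point x, -y, -z); pixel columns grow to the right and rows downward; lengths in m; the calibration is good to about 2 mm. A picture is of the moment at which its call begins. get_calibration takes no time and is no camera call.
- close_job(): hands the job in; it is judged then, once.
Trained networks look in the newest picture that a camera, given by its name, has taken for a name from the list of things; names that differ only in an ending like _2 or _b are one class to them, and where a whole thing is asked for, a point or a joint stands for the part that bears it (a point fixed in the world has none). Each returns a list of dicts, best first, with "confidence" (0 to 1); they miss things now and then, are a little off and sometimes report something else, mostly with a low value. They report only what shows in the picture. A call takes as long as a camera call. They do not tell look-alikes from the thing itself.
- models.trace(camera, query): "mask" (420x560 bool, what is visible of it) and "point" ([column, row] in pixels, amid what is visible of it).
- models.landmark_of(camera, query): "point" ([column, row] in pixels: a listed point, or the origin of a listed thing).
The state is a dict: "time_s": time; "q": joint angles; "qvel": joint speeds; "joint_efforts": joint torques, N m; "position": TCP position; "tool_rot": TCP orientation; "ft_force": force on the tool from outside, world axes, zero at the start; "wrist_torque": the same for the moment, N m; "grip_width": finger opening in m; "gripper_force": force on a finger pad.
Only numpy, scipy, OpenCV 4.12 (cv2) and the standard library are available. Lean on these libraries where they do the work, as an engineer would, in place of code of your own. Each camera call takes 0.05 s, during which the arm holds its last target. There are 200 camera calls.

## Working session

There is one attempt and no reset: what is moved stays moved. The work goes in short steps, Python scripts to look and compute and a tool call to move; the robot and the scene stay as the last step left them, time stands still between calls to the robot, and variables do not carry over. Pictures are saved under pics/ and viewed, at most 10 in all, crops included, and the job is handed in when it is done.

Besides the shell and the picture viewer there is one more tool, called after "Call:" in YAML: its name, and indented under it one key for each argument. step_arm: Moves the arm, as the interface text tells. Its arguments: {"type":"object","properties":{"fingers":{"type":"array","items":{"type":"number"}},"travel":{"type":"array","items":{"type":"array","items":{"type":"number"}}},"twist":{"type":"array","items":{"type":"number"}},"force":{"type":"number"}},"required":["fingers","travel","twist"]}

```bash
mkdir -p pics; ls; cat > h.py <<'E'
import numpy as np, cv2
from rig import monitor, optics, close_job, models
def cal(n):
    c=optics.get_calibration(n); return c, 210/np.tan(np.radians(c['vertical_fov']/2)), np.array(c['world_from_camera'])
def pts(n,depth,uv):
    c,f,T=cal(n); uv=np.atleast_2d(uv).astype(float)
    d=depth[np.round(uv[:,1]).astype(int),np.round(uv[:,0]).astype(int)]
    P=np.c_[(uv[:,0]-c['cx'])/f*d,-(uv[:,1]-c['cy'])/f*d,-d,np.ones(len(d))]
    return (P@T.T)[:,:3]
E
python3 - <<'E'
from h import *
ims=[]
for n in ['side','top']:
    im,d=optics.get_image(n); cv2.imwrite(f'pics/{n}0.png',im); np.save(n+'0.npy',d)
    c,f,T=cal(n); print(n,c,f)
    for q in ['red_key','red_stand','notebook','blue_key']:
        for r in models.trace(n,q): print(q,r['confidence'],r['point'],r['mask'].sum(), pts(n,d,r['point']).round(3))
        for r in models.landmark_of(n,q): print(' lm',q,r['confidence'],r['point'])
s=monitor.observe();print(s['tool_rot'],s['position'])
E
```

```text
pics
side {'vertical_fov': 57.011931286531016, 'cx': 282.93180271921887, 'cy': 203.87152322765158, 'world_from_camera': array([[ 0.99257255, -0.09013554,  0.08170267,  0.60422401],
       [ 0.12078625,  0.81024689, -0.57350733, -0.55363295],
       [-0.01450594,  0.57911619,  0.81511596,  0.82158256],
       [ 0.        ,  0.        ,  0.        ,  1.        ]])} 386.6758697892303
red_key 0.68 [310.5, 143.4] 336 [[0.581 0.111 0.141]]
red_key 0.64 [336.8, 125.2] 552 [[0.643 0.215 0.11 ]]
 lm red_key 0.95 [248.1, 155.4]
 lm red_key 0.63 [339.3, 124.2]
 lm red_key 0.55 [311.3, 150.2]
red_stand 0.87 [309.7, 180.4] 1071 [[0.586 0.073 0.046]]
 lm red_stand 0.67 [311.0, 192.3]
notebook 0.62 [219.8, 354.1] 7868 [[ 0.442 -0.368  0.014]]
 lm notebook 0.75 [223.6, 348.6]
blue_key 0.57 [269.9, 112.1] 385 [[0.466 0.219 0.135]]
 lm blue_key 0.8 [271.3, 119.5]
top {'vertical_fov': 45.43251765248012, 'cx': 275.8046344777879, 'cy': 212.6260676333407, 'world_from_camera': array([[ 1.33391732e-02,  9.85197580e-01, -1.70902883e-01,
         3.31506236e-01],
       [-9.99905225e-01,  1.37251751e-02,  1.0
[... 212 characters left out ...]
01.6212807696209
red_key 0.71 [226.6, 257.0] 281 [[0.428 0.09  0.072]]
red_key 0.7 [171.6, 163.6] 502 [[0.651 0.229 0.075]]
red_key 0.55 [212.4, 187.3] 142 [[0.573 0.116 0.169]]
 lm red_key 0.71 [173.4, 162.1]
 lm red_key 0.58 [224.4, 257.9]
red_stand 0.71 [223.6, 194.7] 1269 [[0.59  0.108 0.01 ]]
 lm red_stand 0.62 [233.8, 194.7]
notebook 0.95 [407.4, 253.6] 5179 [[ 0.448 -0.35   0.011]]
 lm notebook 0.7 [409.7, 253.6]
blue_key 0.62 [160.8, 237.1] 200 [[0.462 0.225 0.165]]
 lm blue_key 0.52 [165.8, 236.4]
[[-6.15515729e-01  7.88124595e-01  1.00586611e-04]
 [ 7.88124600e-01  6.15515730e-01  2.05285993e-05]
 [-4.57335475e-05  9.19104587e-05 -9.99999995e-01]] [0.43348591 0.33851215 0.231353  ]
```

```bash
python3 - <<'E'
import cv2
a=cv2.imread('pics/side0.png');b=cv2.imread('pics/top0.png')
cv2.imwrite('pics/s1.png',cv2.resize(a[80:230,200:400],None,fx=4,fy=4,interpolation=cv2.INTER_CUBIC))
cv2.imwrite('pics/t1.png',cv2.resize(b[130:330,130:500],None,fx=2.1,fy=2.1,interpolation=cv2.INTER_CUBIC))
E
```

```text
(no output)
```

View pics/s1.png

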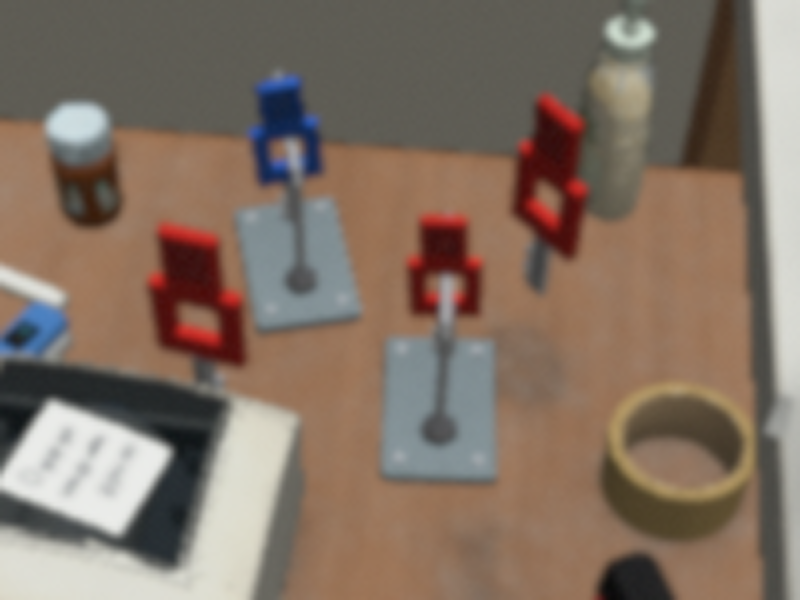

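View pics/t1.png

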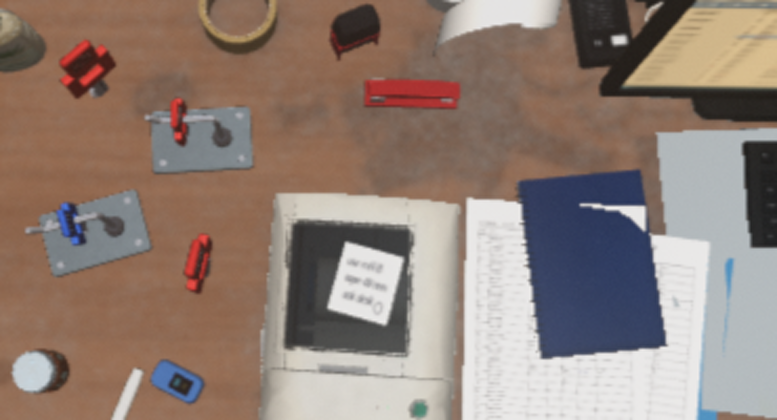

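View pics/side0.png

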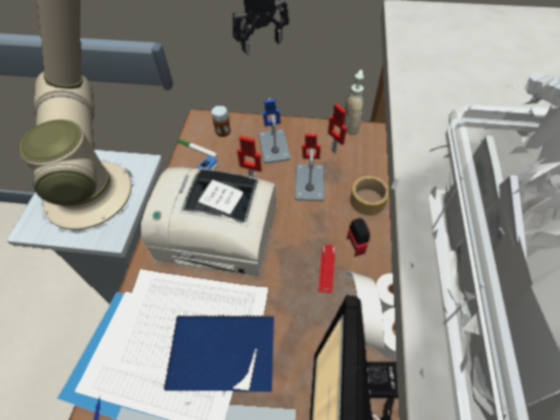

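The real red key hangs on the stand at side px (311,150), top px (212,187), and its hook points roughly world +y. The other two red keys, side (248,155) and (338,125), are larger look-alikes standing free. The tool can only yaw, so I'll pinch the tab's 30 mm width and tilt the key by pivoting it in the grip against the post. First I need a precise pose.

```bash
python3 - <<'E'
from h import *
v,u=np.mgrid[0:420,0:560]; uv=np.c_[u.ravel(),v.ravel()]
for n in ['top','side']:
    im=cv2.imread(f'pics/{n}0.png'); d=np.load(n+'0.npy')
    P=pts(n,d,uv); hsv=cv2.cvtColor(im,cv2.COLOR_BGR2HSV).reshape(-1,3); ok=d.ravel()>0
    red=((hsv[:,0]<8)|(hsv[:,0]>172))&(hsv[:,1]>150)&(hsv[:,2]>70)
    blue=(abs(hsv[:,0].astype(int)-115)<12)&(hsv[:,1]>150)
    reg=lambda x0,x1,y0,y1,z0,z1: ok&(P[:,0]>x0)&(P[:,0]<x1)&(P[:,1]>y0)&(P[:,1]<y1)&(P[:,2]>z0)&(P[:,2]<z1)
    k=reg(.52,.64,.06,.16,.08,.2)&red; Q=P[k]
    print(n,'redkey',k.sum(),Q.min(0).round(4),Q.max(0).round(4),np.median(Q,0).round(4))
    T=Q[Q[:,2]>.145]; print(' tab',len(T),T.mean(0).round(4),T.min(0).round(4),T.max(0).round(4), cv2.minAreaRect((T[:,:2]*1000).astype(np.float32)))
    b=reg(.5,.68,.0,.18,.006,.02)&(hsv[:,1]<90)
    print(' base',b.sum(),cv2.minAreaRect((P[b,:2]*1000).astype(np.float32)),P[b].mean(0).round(4))
    w=reg(.5,.68,.0,.2,.09,.16)&~red
    print(' prong',w.sum()); W=P[w]; W=W[np.argsort(W[:,1])]; print(W[::max(1,len(W)//14)].round(3).tolist())
    nb=reg(.3,.6,-.5,-.2,.006,.03)&(abs(hsv[:,0].astype(int)-115)<15)&(hsv[:,1]>100)
    print(' nb',nb.sum(),cv2.minAreaRect((P[nb,:2]*1000).astype(np.float32)),np.median(P[nb],0).round(4))
    bk=reg(.4,.52,.15,.3,.08,.2)&blue; print(' blue',P[bk].min(0).round(3),P[bk].max(0).round(3))
    r=reg(.3,.8,-.3,.4,.05,.4); print(' obstacles max z y<0.05', P[reg(.2,.6,-.3,.05,.05,.6)].max(0).round(3), 'x>.6 y<-.1',P[reg(.55,.8,-.6,-.1,.05,.6)].max(0).round(3),P[reg(.55,.8,-.6,-.1,.05,.6)].min(0).round(3))
E
```

```text
top redkey 77 [0.5602 0.1127 0.0974] [0.6049 0.1202 0.1714] [0.5796 0.1148 0.1647]
 tab 44 [0.5815 0.1157 0.1675] [0.5672 0.1128 0.1551] [0.5937 0.1202 0.1714] ((580.46435546875, 116.51069641113281), (26.531339645385742, 7.399716377258301), 0.21864837408065796)
 base 1156 ((581.6166381835938, 111.47499084472656), (160.6720733642578, 136.34791564941406), 0.035923004150390625) [0.5811 0.1018 0.0118]
 prong 150
[[0.503, 0.0, 0.118], [0.504, 0.008, 0.108], [0.586, 0.077, 0.105], [0.588, 0.082, 0.119], [0.589, 0.089, 0.122], [0.586, 0.098, 0.125], [0.587, 0.105, 0.122], [0.589, 0.112, 0.121], [0.589, 0.113, 0.133], [0.591, 0.113, 0.15], [0.567, 0.114, 0.155], [0.561, 0.119, 0.129], [0.584, 0.132, 0.123], [0.582, 0.14, 0.131], [0.584, 0.146, 0.14]]
 nb 4213 ((446.2113037109375, -360.07098388671875), (204.25973510742188, 142.82167053222656), 5.957311630249023) [ 0.4437 -0.3602  0.0112]
 blue [0.448 0.22  0.098] [0.488 0.234 0.174]
 obstacles max z y<0.05 [0.507 0.024 0.175] x>.6 y<-.1 [ 0.8   -0.1    0.532] [ 0.628 -0.6    0.05 ]
side redkey 225 [0.5598 0.1081 0.0894] [0.6037 0.1192 0.1717]
[... 293 characters left out ...]
, 6.797515392303467) [0.5813 0.0961 0.0122]
 prong 181
[[0.504, 0.002, 0.09], [0.584, 0.073, 0.109], [0.587, 0.075, 0.093], [0.585, 0.081, 0.122], [0.584, 0.092, 0.125], [0.581, 0.105, 0.125], [0.579, 0.11, 0.154], [0.572, 0.111, 0.156], [0.588, 0.111, 0.126], [0.584, 0.111, 0.146], [0.577, 0.112, 0.145], [0.567, 0.112, 0.15], [0.574, 0.112, 0.147], [0.586, 0.113, 0.151], [0.577, 0.114, 0.15], [0.579, 0.148, 0.143]]
 nb 6966 ((442.78631591796875, -361.6003723144531), (204.9082794189453, 143.4589080810547), 6.619595527648926) [ 0.4391 -0.3644  0.0124]
 blue [0.448 0.215 0.091] [0.486 0.234 0.171]
 obstacles max z y<0.05 [0.505 0.007 0.174] x>.6 y<-.1 [ 0.8  -0.1   0.54] [ 0.626 -0.5    0.05 ]
```

```bash
python3 - <<'E'
from h import *
for n in ['top','side']:
    im,d=optics.get_image(n)
    m=max(models.trace(n,'red_stand'),key=lambda r:r['confidence'])['mask']
    v,u=np.nonzero(m&(d>0)); P=pts(n,d,np.c_[u,v]); 
    b=P[(P[:,2]>.004)&(P[:,2]<.02)]; r=cv2.minAreaRect((b[:,:2]*1000).astype(np.float32)); print(n,len(b),r)
    w=P[(P[:,2]>.112)&(P[:,2]<.127)]; w=w[np.abs(w[:,0]-.585)<.012]
    print(cv2.fitLine((w[:,:2]*1000).astype(np.float32),cv2.DIST_HUBER,0,.01,.01).ravel(),w[:,1].min(),w[:,1].max(),P[P[:,2]>.13].mean(0) )
    p=P[(P[:,2]>.04)&(P[:,2]<.1)]; print(len(p),np.median(p,0),P[:,2].max(),P[P[:,2]>.03][:,1].max())
E
```

```text
top 1134 ((586.4440307617188, 103.73445129394531), (76.89861297607422, 120.0119857788086), 4.380003929138184)
[ 7.6603711e-02 -9.9706161e-01  5.8580890e+02  1.0245721e+02] 0.0778918914948036 0.1431499383287822 [0.58285218 0.14419613 0.13578728]
17 [0.58605058 0.07767001 0.07016038] 0.1406817915252716 0.14806837033311335
side 869 ((583.4248046875, 100.19656372070312), (75.40000915527344, 121.18461608886719), 5.889909744262695)
[ 8.9779638e-02 -9.9596167e-01  5.8419702e+02  9.3819199e+01] 0.07704708268795779 0.11070798471834298 [nan nan nan]
44 [0.58485941 0.0740259  0.07347957] 0.1252918629856944 0.11354708168112804<stdin>:8: RuntimeWarning: Mean of empty slice.
  ret = um.true_divide(
```

Call:
step_arm:
  fingers: [-1,-1,-1,-1,-1,-1,-1,-1,-1,-1]
  travel:
    - [0,0,0]
    - [0,0,0]
    - [0,0,0]
    - [0,0,0]
    - [-0.47,0.26,0]
    - [-0.47,0.26,0]
    - [-0.47,0.26,0]
    - [-0.47,0.26,0]
    - [-0.47,0.26,0]
    - [0,0,0]
  twist: [0.046,0.046,0.046,0.046,0,0,0,0,0,0]
  force: 20

```text
time_s: 2.35
position: [0.5845, 0.1123, 0.2306]
tool_rot: [[-0.08, 0.997, -0.0], [0.997, 0.08, -0.0], [-0.0, -0.0, -1.0]]
ft_force: [-0.4, 0.6, -0.2]
grip_width: 0.0853
gripper_force: 0.0
```

Call:
step_arm:
  fingers: [-1,-1,-1,-1,1,1,1,1,1]
  travel:
    - [0.034,-0.022,0.3]
    - [0,0,0.3]
    - [0,0,0.33]
    - [0,0,0]
    - [0,0,0]
    - [0,0,0]
    - [0,0,0]
    - [0,0,0]
    - [0,0,0]
  twist: [0,0,0,0,0,0,0,0,0]
  force: 20

```text
time_s: 3.48
position: [0.5808, 0.1186, 0.1392]
tool_rot: [[-0.085, 0.996, 0.001], [0.996, 0.085, 0.0], [-0.0, 0.001, -1.0]]
ft_force: [-1.0, -0.4, 6.8]
grip_width: 0.0296
gripper_force: 21.8
```

Call:
step_arm:
  fingers: [0,0,0,1,1,1,1,1]
  travel:
    - [0,0,0]
    - [0,0,-0.06]
    - [-0.02,0,0]
    - [0,0,0]
    - [0,0,0]
    - [0,0,0]
    - [0,0,0]
    - [0,0,0]
  twist: [0,0,0,0,0,0,0,0]

```text
time_s: 4.47
position: [0.5807, 0.1166, 0.1444]
tool_rot: [[-0.085, 0.996, 0.0], [0.996, 0.085, -0.0], [-0.0, 0.0, -1.0]]
ft_force: [-1.4, -0.1, 3.9]
grip_width: 0.0296
gripper_force: 20.7
```

```bash
python3 - <<'E'
from h import *
im,d=optics.get_image('side'); cv2.imwrite('pics/s2.png',cv2.resize(im[80:230,200:400],None,fx=4,fy=4,interpolation=cv2.INTER_CUBIC))
s=monitor.observe(); print(s['position'],s['ft_force'],s['q'])
E
```

```text
[0.58067832 0.11656015 0.14441723] [-0.28639974 -0.44447203  3.12184277] [-9.04328423e-02  3.01428438e+01  7.52931322e+01 -5.42124607e-03
  7.45521566e+01 -4.95776905e+00]
```

View pics/s2.png

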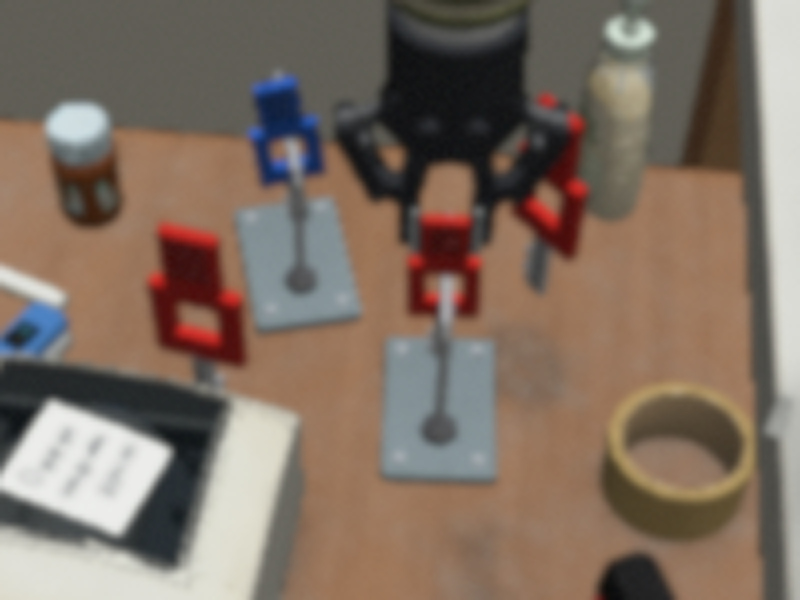

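Call:
step_arm:
  fingers: [1,1,1,1,1,1,1]
  travel:
    - [0,0,-0.035]
    - [0,0.025,-0.035]
    - [-0.06,0,0]
    - [-0.06,0,0]
    - [-0.06,0,0]
    - [-0.06,0,0]
    - [0,0,0]
  twist: [0,0,0,0,0,0,0]

```text
time_s: 5.4
position: [0.5852, 0.0924, 0.1513]
tool_rot: [[-0.084, 0.996, -0.0], [0.996, 0.084, -0.0], [-0.0, -0.0, -1.0]]
ft_force: [-0.3, -0.8, -1.6]
grip_width: 0.0294
gripper_force: 20.5
```

Call:
step_arm:
  fingers: [1,1,1]
  travel:
    - [-0.04,0,0]
    - [-0.04,0,0]
    - [0,0,0]
  twist: [0,0,0]

```text
time_s: 5.78
position: [0.5858, 0.0848, 0.1513]
tool_rot: [[-0.085, 0.996, -0.0], [0.996, 0.085, 0.0], [0.0, -0.0, -1.0]]
ft_force: [0.1, 0.6, -1.2]
grip_width: 0.0298
gripper_force: 20.6
```

Call:
step_arm:
  fingers: [1,1,1]
  travel:
    - [-0.03,0,0]
    - [-0.03,0,0]
    - [0,0,0]
  twist: [0,0,0]

```text
time_s: 6.15
position: [0.5866, 0.079, 0.1514]
tool_rot: [[-0.085, 0.996, 0.001], [0.996, 0.085, 0.0], [0.0, 0.001, -1.0]]
ft_force: [1.6, 2.9, -1.4]
grip_width: 0.0303
gripper_force: 19.8
```

Call:
step_arm:
  fingers: [1,1,1]
  travel:
    - [-0.04,0,0]
    - [-0.04,0,0.01]
    - [0,0,0]
  twist: [0,0,0]

```text
time_s: 6.52
position: [0.587, 0.0706, 0.1503]
tool_rot: [[-0.084, 0.996, -0.0], [0.996, 0.084, -0.0], [-0.0, -0.0, -1.0]]
ft_force: [0.7, 2.9, -0.1]
grip_width: 0.0299
gripper_force: 20.1
```

```bash
python3 - <<'E'
from h import *
im,d=optics.get_image('side'); cv2.imwrite('pics/s3.png',cv2.resize(im[100:220,240:400],None,fx=5,fy=5,interpolation=cv2.INTER_CUBIC))
s=monitor.observe(); print(s['position'],s['ft_force'],s['wrist_torque'])
E
```

```text
[0.58697959 0.07068696 0.15032801] [ 0.12282079  2.02187826 -0.48635724] [ 0.49074144 -0.25686095 -0.0017891 ]
```

View pics/s3.png

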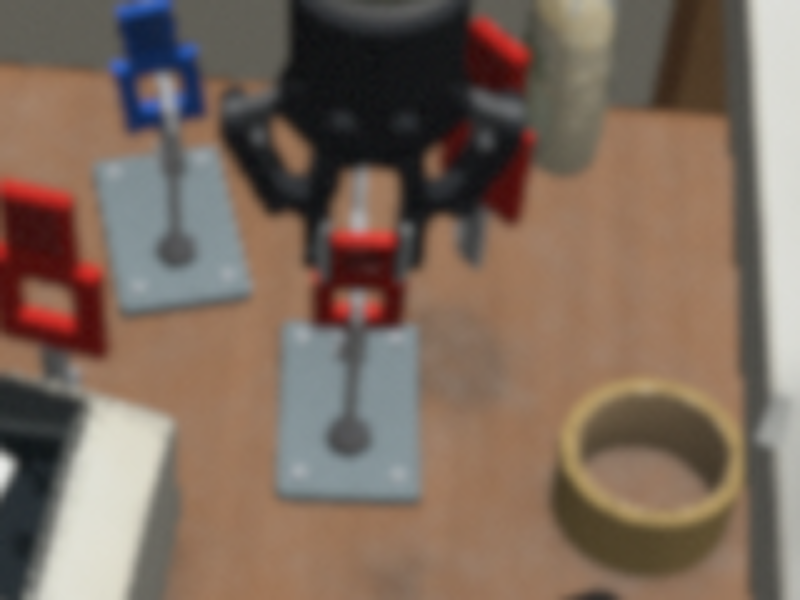

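The picture shows the key, around (360,280), starting to tilt: its head leans back towards the camera and the lower bar sits against the post. I'll continue along the arc.

Call:
step_arm:
  fingers: [1,1,1,1,1,1]
  travel:
    - [-0.04,0,0.01]
    - [-0.04,0,0.01]
    - [-0.04,0,0.015]
    - [-0.04,0,0.015]
    - [-0.04,0,0.015]
    - [0,0,0]
  twist: [0,0,0,0,0,0]

```text
time_s: 7.32
position: [0.5886, 0.0507, 0.1435]
tool_rot: [[-0.084, 0.996, -0.001], [0.996, 0.084, -0.0], [-0.0, -0.001, -1.0]]
ft_force: [0.5, 2.1, -0.8]
grip_width: 0.0294
gripper_force: 20.2
```

```bash
cat > tilt.py <<'E'
from h import *
v,u=np.mgrid[0:420,0:560]; uv=np.c_[u.ravel(),v.ravel()]
s=monitor.observe(); X=np.array(s['position']); dx=np.array(s['tool_rot'])[:,0]; dy=np.array(s['tool_rot'])[:,1]
print(X,s['ft_force'])
for n in ['side','top']:
    im,d=optics.get_image(n); P=pts(n,d,uv); hsv=cv2.cvtColor(im,cv2.COLOR_BGR2HSV).reshape(-1,3)
    red=((hsv[:,0]<8)|(hsv[:,0]>172))&(hsv[:,1]>150)&(hsv[:,2]>40)&(d.ravel()>0)
    r=P-X; a,b,c=r@dx,r@dy,r[:,2]
    k=red&(abs(b)<.03)&(abs(a)<.08)&(abs(c)<.08)
    if k.sum()<5: print(n,'none');continue
    l=cv2.fitLine((np.c_[a,c][k]*1000).astype(np.float32),cv2.DIST_HUBER,0,.01,.01).ravel()
    print(n,k.sum(),'tilt',np.degrees(np.arctan2(-l[0]*np.sign(l[1]),abs(l[1]))),'a',a[k].min(),a[k].max(),'c',c[k].min(),c[k].max())
    o=np.argsort(c[k]); print((np.c_[a,b,c][k][o][::max(1,k.sum()//8)]*1000).round().tolist())
cv2.imwrite('pics/last_top.png',im)
E
python3 tilt.py
```

```text
[0.58862891 0.0506663  0.14354489] [ 0.45345807  2.13420824 -0.77148447]
side 82 tilt 31.059105 a -0.006577411106707806 0.03323914288347923 c -0.03981113798739952 0.026111636262145216
[[31.0, -7.0, -40.0], [32.0, 10.0, -34.0], [12.0, 6.0, -8.0], [5.0, -11.0, 3.0], [-0.0, -5.0, 13.0], [-0.0, 13.0, 20.0], [-5.0, -3.0, 22.0], [-4.0, -10.0, 24.0], [-3.0, 8.0, 26.0]]
top none
```

Call:
step_arm:
  fingers: [1,1,1,1,1,1]
  travel:
    - [0.02,0,0.015]
    - [0.12,0,0]
    - [0.12,0,0]
    - [0.12,0,0]
    - [0.1,0,0]
    - [0,0,0]
  twist: [0,0,0,0,0,0]

```text
time_s: 8.18
position: [0.5845, 0.0997, 0.1423]
tool_rot: [[-0.086, 0.996, 0.0], [0.996, 0.086, -0.0], [-0.0, 0.0, -1.0]]
ft_force: [0.3, -0.7, -0.1]
grip_width: 0.0296
gripper_force: 20.1
```

```bash
python3 tilt.py; python3 - <<'E'
from h import *
im,d=optics.get_image('side'); cv2.imwrite('pics/s4.png',cv2.resize(im[100:220,240:400],None,fx=5,fy=5,interpolation=cv2.INTER_CUBIC))
E
```

```text
[0.58452738 0.09971481 0.14234836] [ 0.3428377  -0.7250327  -0.05500564]
side 88 tilt 29.430027 a -0.008842785526881773 0.034120209896310316 c -0.04355256736016039 0.027222562906877135
[[34.0, 16.0, -44.0], [25.0, 15.0, -30.0], [13.0, 14.0, -11.0], [4.0, -11.0, 4.0], [0.0, 10.0, 12.0], [-4.0, -5.0, 20.0], [-4.0, 11.0, 23.0], [-5.0, 4.0, 24.0]]
top none
```

View pics/s4.png

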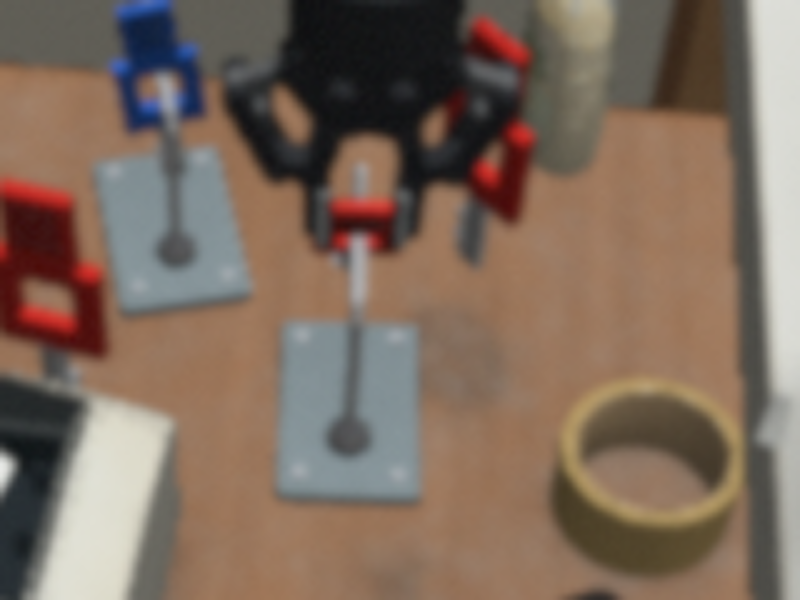

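The picture shows the key at (360,220), tilted about 32° and clear along the prong, with contact forces near zero. Next I'll go to the bend and start along the barb.

Call:
step_arm:
  fingers: [1,1,1,1,1,1]
  travel:
    - [0.05,0,0]
    - [0.04,0,0]
    - [0.025,0,-0.043]
    - [0.025,0,-0.043]
    - [0,0,0]
    - [0,0,0]
  twist: [0,0,0,0,0,0]

```text
time_s: 9.07
position: [0.5834, 0.1128, 0.1509]
tool_rot: [[-0.085, 0.996, 0.0], [0.996, 0.085, -0.0], [-0.0, 0.0, -1.0]]
ft_force: [-0.2, 0.1, -0.3]
grip_width: 0.0293
gripper_force: 20.2
```

```bash
python3 tilt.py
```

```text
[0.58342983 0.11276918 0.15092467] [-0.22695535  0.10372031 -0.29384547]
side 95 tilt 29.595987 a -0.006149685057874004 0.03604890899184087 c -0.04202667443606714 0.02599642021101997
[[32.0, 10.0, -42.0], [31.0, 7.0, -34.0], [17.0, 11.0, -16.0], [8.0, 13.0, -1.0], [2.0, 10.0, 9.0], [-4.0, -0.0, 18.0], [-1.0, 13.0, 21.0], [-3.0, -1.0, 23.0], [-4.0, 9.0, 24.0]]
top none
```

No contact. Continue along the barb.

Call:
step_arm:
  fingers: [1,1,1,1,1]
  travel:
    - [0.025,0,-0.043]
    - [0.025,0,-0.043]
    - [0.025,0,-0.043]
    - [0,0,0]
    - [0,0,0]
  twist: [0,0,0,0,0]

```text
time_s: 9.8
position: [0.5828, 0.1203, 0.1637]
tool_rot: [[-0.085, 0.996, -0.0], [0.996, 0.085, -0.0], [-0.0, -0.0, -1.0]]
ft_force: [-0.0, -0.1, -1.0]
grip_width: 0.0299
gripper_force: 20.2
```

Call:
step_arm:
  fingers: [1,1,1,1,1]
  travel:
    - [0.03,0,-0.052]
    - [0.03,0,-0.052]
    - [0.03,0,-0.052]
    - [0,0,0]
    - [0,0,0]
  twist: [0,0,0,0,0]

```text
time_s: 10.42
position: [0.582, 0.1293, 0.1793]
tool_rot: [[-0.085, 0.996, -0.0], [0.996, 0.085, -0.0], [-0.0, -0.0, -1.0]]
ft_force: [0.8, -0.6, -0.4]
grip_width: 0.0294
gripper_force: 20.2
```

```bash
python3 tilt.py; python3 - <<'E'
from h import *
im,d=optics.get_image('side'); cv2.imwrite('pics/s5.png',cv2.resize(im[90:210,240:400],None,fx=5,fy=5,interpolation=cv2.INTER_CUBIC))
E
```

```text
[0.58196541 0.1292951  0.17932452] [ 0.76105694 -0.59918042 -0.39495238]
side 132 tilt 30.293192 a -0.010203792825145474 0.0368911647874335 c -0.04291586871574232 0.030059017000539312
[[33.0, 4.0, -43.0], [37.0, -11.0, -36.0], [35.0, -6.0, -35.0], [17.0, 10.0, -18.0], [10.0, 11.0, -4.0], [-1.0, -11.0, 12.0], [-4.0, 3.0, 21.0], [-7.0, -9.0, 23.0], [-9.0, 14.0, 26.0]]
top none
```

View pics/s5.png

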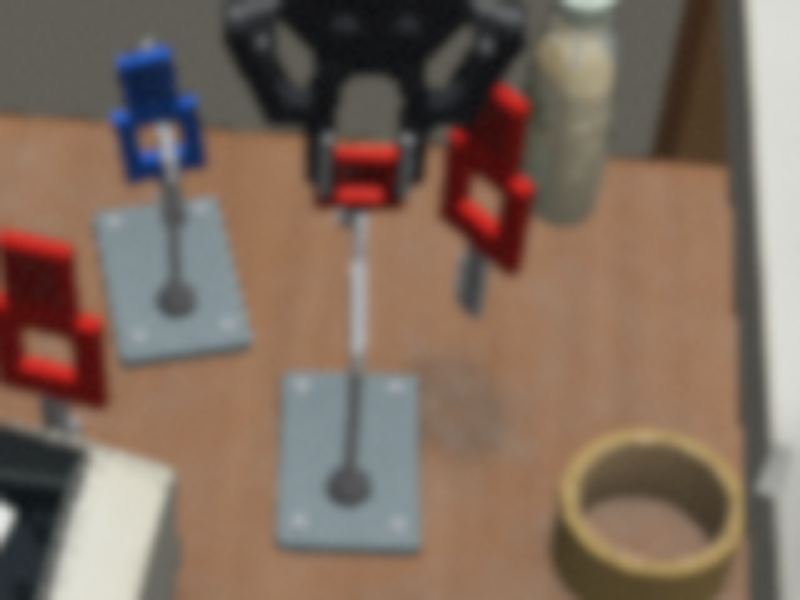

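The key, now at about (365,175), is off the barb and tilted about 32° in the grip. Blue is untouched. Raise, then carry it over to the notebook.

Call:
step_arm:
  fingers: [1,1,1,1,1,1]
  travel:
    - [0.05,0,-0.1]
    - [0.05,0,-0.3]
    - [0,0,-0.4]
    - [0,0,-0.4]
    - [0,0,0]
    - [0,0,0]
  twist: [0,0,0,0,0,0]
  force: 30

```text
time_s: 11.32
position: [0.5809, 0.1394, 0.2988]
tool_rot: [[-0.085, 0.996, -0.001], [0.996, 0.085, 0.0], [0.0, -0.001, -1.0]]
ft_force: [0.1, -0.3, -0.9]
grip_width: 0.0295
gripper_force: 33.3
```

Call:
step_arm:
  fingers: [1,1,1,1,1,1,1,1,1,1]
  travel:
    - [-0.5,-0.18,0]
    - [-0.5,-0.18,0]
    - [-0.5,-0.18,0]
    - [-0.5,-0.18,0]
    - [-0.5,-0.18,0]
    - [-0.5,-0.18,0]
    - [-0.5,-0.18,0]
    - [-0.5,-0.18,0]
    - [-0.5,-0.18,0]
    - [-0.37,-0.2,0]
  twist: [0,0,0,0,0,0,0,0,0,0]

```text
time_s: 12.58
position: [0.4402, -0.3631, 0.2977]
tool_rot: [[-0.084, 0.996, -0.002], [0.996, 0.084, 0.002], [0.003, -0.002, -1.0]]
ft_force: [0.0, -0.2, 0.2]
grip_width: 0.0292
gripper_force: 33.2
```

Call:
step_arm:
  fingers: [1,1,1,1,1,1,1,1,1,1]
  travel:
    - [0,0,0]
    - [0,0,0]
    - [0,0,0]
    - [0,0,0]
    - [0,0,0]
    - [0,0,0]
    - [0,0,0]
    - [0,0,0]
    - [0,0,0]
    - [0,0,0]
  twist: [0.055,0.055,0.055,0.055,0.055,0.055,0.055,0.055,0.053,0]

```text
time_s: 13.82
position: [0.441, -0.3612, 0.2983]
tool_rot: [[0.994, 0.108, -0.002], [0.108, -0.994, 0.002], [-0.001, -0.002, -1.0]]
ft_force: [-0.3, 0.2, -1.0]
grip_width: 0.0293
gripper_force: 33.2
```

```bash
python3 tilt.py
```

```text
[ 0.44102026 -0.361183    0.29825841] [-0.30527279  0.22555375 -0.9651482 ]
side 740 tilt 29.955196 a 0.0018840360934727453 0.04170326122159615 c -0.046705842685787924 0.07629841533109688
[[40.0, 20.0, -47.0], [36.0, -15.0, -38.0], [32.0, -1.0, -32.0], [28.0, -19.0, -21.0], [21.0, -13.0, -10.0], [18.0, -8.0, -5.0], [14.0, 10.0, 3.0], [8.0, -4.0, 12.0], [16.0, 13.0, 68.0]]
top 16 tilt 26.319818 a 0.03629193029723541 0.043568923524351266 c -0.045252997756291546 -0.030541516334210317
[[44.0, -12.0, -45.0], [42.0, -20.0, -41.0], [41.0, -18.0, -41.0], [41.0, -14.0, -39.0], [39.0, -23.0, -37.0], [39.0, -21.0, -37.0], [38.0, -19.0, -33.0], [38.0, -21.0, -32.0]]
```

Call:
step_arm:
  fingers: [1,1,1,1,1,1]
  travel:
    - [0,0,0.5]
    - [0,0,0.5]
    - [0,0,0.5]
    - [0,0,0.4]
    - [0,0,0]
    - [0,0,0]
  twist: [0,0,0,0,0,0]
  force: 20

```text
time_s: 14.68
position: [0.4418, -0.3621, 0.111]
tool_rot: [[0.994, 0.108, 0.002], [0.108, -0.994, -0.002], [0.001, 0.002, -1.0]]
ft_force: [0.6, -0.4, 0.0]
grip_width: 0.0292
gripper_force: 33.2
```

Call:
step_arm:
  fingers: [1,1,1,1]
  travel:
    - [0,0,0.03]
    - [0,0,0.03]
    - [0,0,0.03]
    - [0,0,0]
  twist: [0,0,0,0]

```text
time_s: 15.18
position: [0.4411, -0.3614, 0.1003]
tool_rot: [[0.994, 0.107, -0.0], [0.107, -0.994, 0.0], [-0.0, -0.0, -1.0]]
ft_force: [-0.3, -0.6, -1.2]
grip_width: 0.0293
gripper_force: 33.2
```

Call:
step_arm:
  fingers: [1,1,1,1]
  travel:
    - [0,0,0.03]
    - [0,0,0.03]
    - [0,0,0.02]
    - [0,0,0]
  twist: [0,0,0,0]

```text
time_s: 15.68
position: [0.4406, -0.362, 0.0941]
tool_rot: [[0.994, 0.107, -0.0], [0.107, -0.994, -0.002], [-0.001, 0.002, -1.0]]
ft_force: [-8.1, 0.7, 16.0]
grip_width: 0.0291
gripper_force: 34.9
```

Call:
step_arm:
  fingers: [1,1,1,1,1,1]
  travel:
    - [-0.04,0,0.015]
    - [-0.04,0,0.025]
    - [-0.04,0,0.025]
    - [-0.04,0,0.025]
    - [0,0,0]
    - [0,0,0]
  twist: [0,0,0,0,0,0]
  force: 20

```text
time_s: 16.42
position: [0.4254, -0.3634, 0.0837]
tool_rot: [[0.994, 0.107, 0.0], [0.107, -0.994, -0.001], [0.0, 0.001, -1.0]]
ft_force: [-1.3, -1.4, 5.8]
grip_width: 0.0292
gripper_force: 34.0
```

```bash
python3 tilt.py
```

```text
[ 0.42543914 -0.36343657  0.08373723] [-1.34035077 -1.44657987  5.75263357]
side 567 tilt 39.49512 a 0.003349836322234926 0.05127802903841105 c -0.07564985632810452 0.07508162102332071
[[16.0, -10.0, -76.0], [46.0, -4.0, -31.0], [44.0, -10.0, -27.0], [35.0, -19.0, -19.0], [30.0, 13.0, -10.0], [23.0, 17.0, -4.0], [18.0, 9.0, 1.0], [12.0, 13.0, 10.0], [7.0, 7.0, 18.0]]
top 46 tilt 37.72881 a 0.03729748219225811 0.054418795082766785 c -0.04178455122907278 -0.014705400215521927
[[54.0, -19.0, -42.0], [54.0, -18.0, -35.0], [51.0, -16.0, -34.0], [53.0, -16.0, -32.0], [50.0, -12.0, -31.0], [45.0, -9.0, -29.0], [47.0, -7.0, -27.0], [41.0, -23.0, -24.0], [43.0, -18.0, -23.0], [37.0, -23.0, -15.0]]
```

Call:
step_arm:
  fingers: [1,1,1,1,1,1,1,1,1]
  travel:
    - [-0.035,0,0.035]
    - [-0.035,0,0.035]
    - [-0.035,0,0.035]
    - [-0.035,0,0.035]
    - [-0.03,0,0.04]
    - [-0.03,0,0.04]
    - [-0.03,0,0.04]
    - [-0.025,0,0.04]
    - [0,0,0]
  twist: [0,0,0,0,0,0,0,0,0]

```text
time_s: 17.65
position: [0.3997, -0.3659, 0.0531]
tool_rot: [[0.994, 0.107, -0.001], [0.107, -0.994, 0.0], [-0.0, -0.001, -1.0]]
ft_force: [-3.6, -0.2, 4.9]
grip_width: 0.0291
gripper_force: 33.6
```

```bash
python3 tilt.py
```

```text
[ 0.39966883 -0.36585188  0.05309922] [-3.6275518  -0.18434931  4.90393807]
side 666 tilt 59.225784 a 0.0018366179338736748 0.06680402087153414 c -0.04321008788802322 0.07734699265592831
[[26.0, -19.0, -43.0], [62.0, -8.0, -13.0], [57.0, -5.0, -9.0], [49.0, -17.0, -4.0], [31.0, -12.0, 2.0], [26.0, 12.0, 6.0], [21.0, -3.0, 10.0], [13.0, 11.0, 16.0], [16.0, 12.0, 77.0]]
top 131 tilt 60.0566 a 0.036049580552837086 0.0689706157052942 c -0.021619671903468973 0.004230826601495596
[[69.0, -12.0, -22.0], [67.0, -4.0, -15.0], [62.0, 2.0, -13.0], [64.0, 6.0, -12.0], [66.0, 6.0, -11.0], [56.0, 2.0, -10.0], [59.0, 2.0, -8.0], [48.0, -20.0, -3.0], [38.0, -21.0, 4.0]]
```

Call:
step_arm:
  fingers: [1,1,1,1,1,1,1,1,1]
  travel:
    - [-0.02,0,0.045]
    - [-0.02,0,0.045]
    - [-0.02,0,0.045]
    - [-0.02,0,0.045]
    - [-0.015,0,0.045]
    - [-0.012,0,0.04]
    - [-0.01,0,0.04]
    - [0,0,0]
    - [0,0,0]
  twist: [0,0,0,0,0,0,0,0,0]

```text
time_s: 18.88
position: [0.3883, -0.3671, 0.023]
tool_rot: [[0.994, 0.107, -0.0], [0.107, -0.994, 0.0], [-0.0, -0.0, -1.0]]
ft_force: [-1.7, -0.2, 2.3]
grip_width: 0.0296
gripper_force: 33.3
```

```bash
python3 tilt.py;python3 - <<'E'
from h import *
im,d=optics.get_image('side'); cv2.imwrite('pics/s6.png',cv2.resize(im[260:420,120:320],None,fx=3.7,fy=3.7,interpolation=cv2.INTER_CUBIC))
E
```

```text
[ 0.38832852 -0.36712286  0.02295336] [-1.69929743 -0.17740689  2.25510591]
side 670 tilt 75.5291 a 0.0018048078523026125 0.07426819002845368 c -0.01307761470502802 0.07845400558745916
[[73.0, -21.0, -13.0], [62.0, -8.0, 5.0], [60.0, -13.0, 8.0], [61.0, -8.0, 10.0], [35.0, 8.0, 13.0], [36.0, 14.0, 15.0], [29.0, 1.0, 17.0], [6.0, 2.0, 19.0], [5.0, 0.0, 25.0]]
top 158 tilt 77.94927 a 0.03694955250936624 0.07678647277522749 c -0.013444386480192107 0.016179578277350146
[[47.0, -6.0, -13.0], [69.0, -22.0, 3.0], [72.0, -22.0, 4.0], [71.0, 12.0, 5.0], [74.0, -0.0, 6.0], [59.0, -22.0, 7.0], [64.0, 5.0, 8.0], [49.0, -17.0, 10.0], [54.0, -24.0, 13.0]]
```

View pics/s6.png

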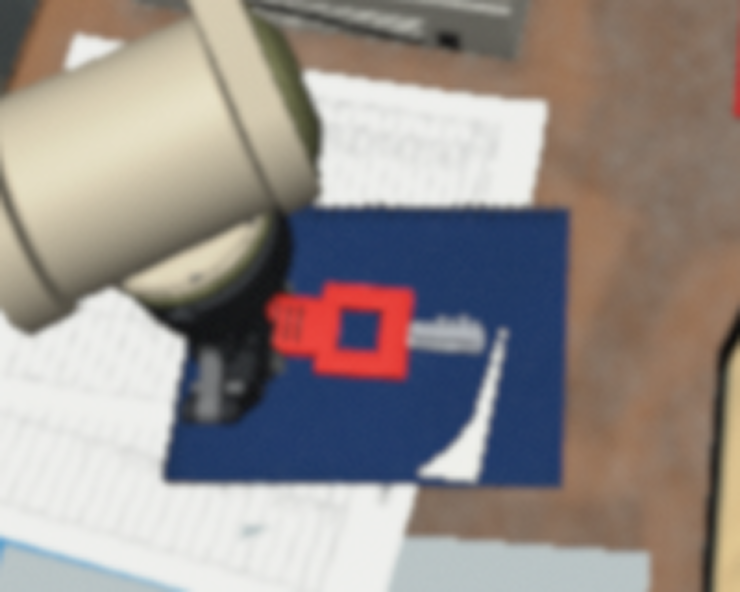

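The key is nearly flat (tilt about 77°), with its blade tip on the notebook around (480,335) and the whole key inside the notebook outline. Lower a little more, release, retreat.

Call:
step_arm:
  fingers: [1,1,1,0,0,0,0,-0.3]
  travel:
    - [-0.005,0,0.025]
    - [0,0,0.015]
    - [0,0,0]
    - [0,0,0]
    - [0,0,0]
    - [0,0,0]
    - [0,0,0]
    - [0,0,0]
  twist: [0,0,0,0,0,0,0,0]

```text
time_s: 20.02
position: [0.3878, -0.3672, 0.0189]
tool_rot: [[0.994, 0.107, 0.0], [0.107, -0.994, 0.0], [0.0, -0.0, -1.0]]
ft_force: [-0.0, -0.6, -0.1]
grip_width: 0.0552
gripper_force: 0.0
```

Call:
step_arm:
  fingers: [-0.3,-0.3,-0.3,-0.3,-0.3,-0.3,-0.3,-0.3]
  travel:
    - [0,0,-0.05]
    - [0,0,-0.2]
    - [0,0,-0.4]
    - [0,0,-0.5]
    - [0,0,-0.5]
    - [0,0,-0.5]
    - [0,0,0]
    - [0,0,0]
  twist: [0,0,0,0,0,0,0,0]

```text
time_s: 21.02
position: [0.3875, -0.3668, 0.2334]
tool_rot: [[0.994, 0.107, -0.001], [0.107, -0.994, 0.001], [-0.0, -0.001, -1.0]]
ft_force: [0.5, -0.5, -1.0]
grip_width: 0.0553
gripper_force: 0.0
```

```bash
python3 - <<'E'
from h import *
im,d=optics.get_image('side'); cv2.imwrite('pics/s7.png',im)
v,u=np.mgrid[0:420,0:560]; P=pts('side',d,np.c_[u.ravel(),v.ravel()]); h=cv2.cvtColor(im,cv2.COLOR_BGR2HSV).reshape(-1,3)
k=((h[:,0]<8)|(h[:,0]>172))&(h[:,1]>150)&(P[:,1]<-.25)&(P[:,0]<.55); Q=P[k]; print(k.sum(),Q.min(0),Q.max(0),np.percentile(Q[:,2],[5,50,95]))
b=(abs(h[:,0].astype(int)-115)<12)&(h[:,1]>150)&(P[:,1]>.15)&(P[:,2]>.08)&(P[:,0]<.52);print(P[b].min(0),P[b].max(0)); s=monitor.observe();print(s['position'],s['ft_force'])
E
```

```text
719 [ 0.37740925 -0.38656553  0.00840573] [ 0.46273812 -0.33938604  0.02360943] [0.0160665  0.01944326 0.02183986]
[0.44784975 0.21549969 0.09165394] [0.48745829 0.23185945 0.1704287 ]
[ 0.38744868 -0.36674584  0.23287509] [-0.27962416 -0.82292277  0.09529568]
```

View pics/s7.png

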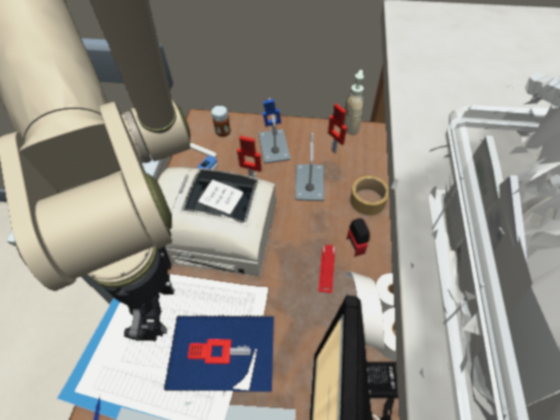

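The red key lies flat on the notebook at (217,351), with its top at z ≈ 0.02 m. The blue key still hangs at (271,112), and the arm is clear.

```bash
python3 -c "
from rig import close_job
print(close_job())"
```

```text
the job is handed in; nothing more can be done
None
```

The red key is off its hook and lying flat on the blue notebook; it touched the notebook before I let go. The blue key still hangs on its stand, the arm is clear, and I handed the job in at about 21 s, though no verdict came back.

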